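Turn the chisel round in its bench rack

ROBOT

A 7-joint arm with a two-finger parallel gripper is mounted at the origin on a cart in front of the work surface, level with it; the furniture and walls round the work are solid. World frame = base frame: x ahead of the robot, y to its left, z up, the work surface at z = 0. Lengths are in m, angles in rad, forces in N, time in s.
With the tool pointing down it reaches from about 0.4 to 0.85 m from the base axis. Payload 4.5 kg.
Tool frame: the origin (TCP) lies on the centre line of the jaws, within the pads' length; the fingertips stand r.tip_extent ahead of it and the grasp point (between the pads) is the TCP (r.tip_extent is the distance from the TCP to the fingertips, in m); z points along the fingers, y is the line along which they close (so a half turn about z gives the same grasp; the last joint's range is limited). The gripper opens to 88 mm and grips with 3 to 60 N. Pads are 18 mm wide; open, the fingers measure 123 mm over their backs; the gripper's body (75 mm by 187 mm) begins 45 mm behind the grasp point.
Start: joints at [1.225, 0.689, -0.195, 1.565, 0.157, 0.902, -0.215], TCP at [0.232, -0.58, 0.238] pointing down, gripper open.
Joint ranges: [-3.01, 3.01], [-0.46, 2.08], [-1.47, 1.51], [0.13, 2.56], [-1, 4.14], [0.04, 2.09], [-2.66, 2.66]. Speed limits (rad/s): [2.57, 2.57, 3.14, 3.14, 3.14, 3.14, 3.14].

INTERFACE

Orientations are given as a unit quaternion [x, y, z, w].
In Python, from plant import sensors, vision, finish_job, r gives the robot as it stands. The module is installed in compiled form; this text tells all that it offers.
- The arm moves only by the tool step_arm, never from a script. Its argument "steps" is a list of rows, each a list of 2 entries, a list of its own where there are three numbers: the shift along the tool's x, y, z in cm, then the turn, a rotation vector about the tool's x, y, z in degrees. A call has 1 to 12 rows; each row shifts and turns the commanded pose from where the row before left it, along the tool's axes as they then stand; what a row does not reach is not made up. A row lasts 1/8 s, in which the tool goes at most 62.5 mm and 10.7 degrees, less where a joint would pass 70% of its speed; a pose out of reach is approached as far as the arm can. A call with a gripper value outside its range is refused whole. "claw" is the opening, from -1 (shut) to 1 (fully open), set as the call begins (left out, the last holds). The fingers move at their own pace and stop on an object; "grip_force" is the grip in N (left out, the last holds). Time passes only in rows, so rows that do not move let the fingers close. It gives the time, the measured TCP pose, the force, the opening and the grip force at its end, in the units of the state.
- sensors.get_state(): the state, without advancing time (a new reading comes with each control period).
- vision.snapshot(name): name is "scene" or "side" or "wrist"; returns a dict with "img" (480x640x3 uint8, red, green, blue), "fx", "fy", "cx", "cy" (pixels), "position" and "rotation" of the camera in the world. Camera axes: x right, y down, z forward; pixel columns grow to the right and rows downward; lengths in m; the calibration is good to about 2 mm. The wrist camera is an equidistant fisheye: a pixel r from the principal point sees the ray r / f radians off the axis. A picture is of the moment at which its call begins. There is no depth.
- finish_job(): hands the job in; it is judged then, once.
The state is a dict: "clock": time; "q": joint angles; "qd": joint speeds; "joint_torque": joint torques, N m; "tool_pos": TCP position; "eef_rot": TCP orientation; "contact_force": force on the tool from outside, world axes, zero at the start; "moment": the same for the moment, N m; "opening": opening from 0.0 (shut) to 1.0 (fully open); "finger_force": force on a finger pad.
Only numpy, scipy, OpenCV 4.12 (cv2) and the standard library are available. Lean on these libraries where they do the work, as an engineer would, in place of code of your own. Each camera call takes 0.05 s, during which the arm holds its last target. There are 200 camera calls.

TASK

The wood chisel was put into the sloping bench rack the wrong way round, with its sharp blade sticking out. Draw it out, lay it flat on the bench and let go, then pick it up again by its handle and slide it blade first into the rack until the edge is fully home, pushed gently against the stop, so that only the handle sticks out. Do not disturb the tape measure, the wooden block or the black tape.

Things in the scene. Friction and masses are not known exactly. Their poses are not given: they have to be found in the camera images.
- chisel: wood chisel, 237 mm, 0.15 kg (varies). Origin mid-length under it; y runs edge to handle end, z up. Blade y -119 (edge) to -18, 20 wide (x), 4.5 thick, middle at z 3 at the edge rising to 10; neck to y +8, 11 thick, z 11; wooden handle y 8 to 118, 28 wide, z 0-34; balance near y +44. Starts lying on the pocket floor, handle end at the stop, blade y < -21 out of the mouth. Friction varies
- chisel_edge (a point): middle of the chisel's sharp edge: chisel y = -119 mm, z = 3 mm
- chisel_handle (a point): middle of the chisel's handle: chisel y = +63 mm, z = 17 mm
- rack: foot of the light wooden bench rack, screwed to the bench (place and yaw vary): plate 200 x 90 x 12 mm, origin under its middle at bench height; x points the way the pocket opens, z up. The pocket sits on it. A vice stands on the bench at x < 0.44 m, y 0 to 0.17 m; the bench is clear for laying things down at x 0.42 to 0.66, y 0.30 to 0.40 m
- pocket: sloping pocket, part of the rack. Origin: middle of its floor at the stop, 28 mm above the bench; x runs up the floor and out of the mouth, 35 degrees above level, z square to the floor, y across. Inside 40 wide (y), 42 high (z), 140 deep (x: 0 stop, 140 mouth). Walls 8, roof 6 (top z 48), floor 8 thick and 56 wide, going on as an open lip to x = 174; beyond it nothing down to the bench
- pocket_mouth (a point): middle of the pocket's mouth (pocket x = 140, z = 21 mm)
- tape_measure: bystander: yellow pocket tape measure, 64 x 95 x 33 mm, origin under its middle
- sanding_block: bystander: plain wooden block, 60 x 105 x 30 mm, origin under its middle
- black_tape: bystander: roll of black tape lying flat, 62 mm across, 19 mm high, origin under its middle

How it is judged:
By the outcome, as a careful person would: the job done as asked, in the order asked, and still so for the second after the job is handed in, with the robot touching nothing.
It also fails if it takes over 58 s, if anything falls off the work surface, if the arm or the gripper's body presses on something with over 40 N, if the wrist force passes 120 N, or if a joint passes its speed limit or range.

## Working session

There is one attempt and no reset: what is moved stays moved. The work goes in short steps, Python scripts to look and compute and a tool call to move; the robot and the scene stay as the last step left them, time stands still between calls to the robot, and variables do not carry over. Pictures are saved under pics/ and viewed, at most 10 in all, crops included, and the job is handed in when it is done.

Besides the shell and the picture viewer there is one more tool, called after "Call:" as name(argument=value, ...), one argument or row to a line, values as JSON. step_arm: Moves the arm, as the interface text tells. Its arguments: {"type":"object","properties":{"steps":{"type":"array"},"claw":{"type":"number"},"grip_force":{"type":"number"}},"required":["steps"]}

```bash
mkdir -p pics
cat > h.py <<'E'
import numpy as np, cv2
from plant import sensors, vision, finish_job, r
from scipy.spatial.transform import Rotation as R
def Rm(a):
    a=np.array(a,float)
    return a if a.shape==(3,3) else R.from_quat(a).as_matrix()
def snap(n,f=None):
    s=vision.snapshot(n)
    if f: cv2.imwrite('pics/'+f,s['img'][:,:,::-1])
    return s
def ray(s,u,v):
    x=(u-s['cx'])/s['fx'];y=(v-s['cy'])/s['fy']
    d=Rm(s['rotation'])@np.array([x,y,1.]);return np.array(s['position']),d/np.linalg.norm(d)
def plane(s,u,v,z):
    p,d=ray(s,u,v);return p+d*(z-p[2])/d[2]
def tri(s1,a,s2,b):
    p,d=ray(s1,*a);q,e=ray(s2,*b)
    t=np.linalg.lstsq(np.c_[d,-e],q-p,rcond=None)[0]
    A=p+d*t[0];B=q+e*t[1];return (A+B)/2,np.linalg.norm(A-B)
def proj(s,P):
    c=Rm(s['rotation']).T@(np.array(P)-np.array(s['position']));return s['fx']*c[0]/c[2]+s['cx'],s['fy']*c[1]/c[2]+s['cy']
E
python3 - <<'E'
from h import *
for n in('scene','side'):
    s=snap(n,n+'0.png');print(n,s['fx'],s['cx'],s['cy'],np.round(s['position'],3),np.round(Rm(s['rotation']),3).tolist())
st=sensors.get_state();print(st['tool_pos'],st['eef_rot'],st['opening'],r.tip_extent)
E
```

```text
scene 436.0634521582754 319.58595361760814 242.3980116196677 [ 0.064 -0.229  0.693] [[0.466, -0.611, 0.64], [-0.885, -0.314, 0.345], [-0.009, -0.727, -0.687]]
side 611.9494210967118 322.6081602308106 250.05382853358978 [ 0.607 -0.82   0.718] [[1.0, -0.006, -0.024], [0.016, -0.55, 0.835], [-0.019, -0.835, -0.549]]
[ 0.23145166 -0.57995033  0.23689496] [ 9.82013462e-01  1.88809077e-01 -2.20132424e-04 -8.03365652e-04] 0.9981929496607019 0.019
```

View pics/scene0.png

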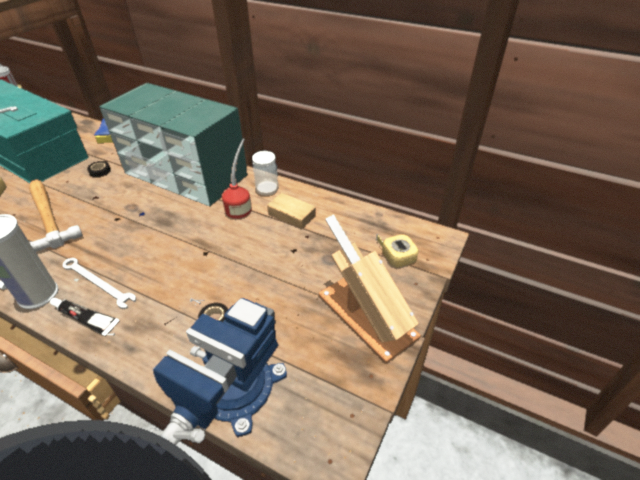

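View pics/side0.png

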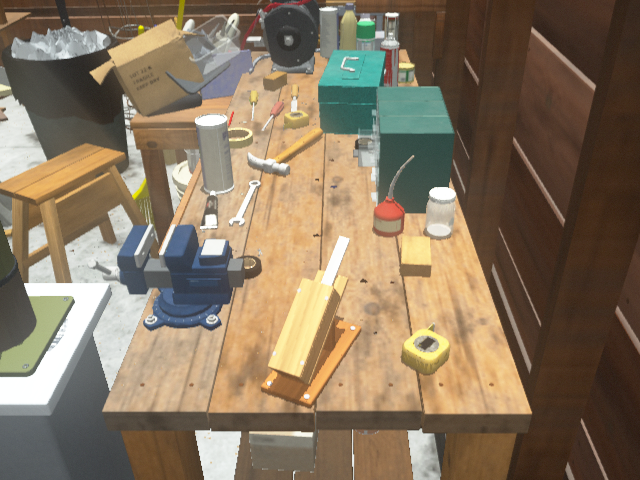

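The scene view shows the rack with its plate corners near (320,293), (387,358) and (420,335), and the blade edge at about (332,217). In the side view the plate corners are near (262,387), (308,403) and (361,325), and the edge is at about (343,238). I'll zoom in to get exact corners.

Run:
```python
import cv2,numpy as np
a=cv2.imread('pics/scene0.png')[210:360,315:425];b=cv2.imread('pics/side0.png')[230:410,255:365]
a=cv2.resize(a,None,fx=3.5,fy=3.5,interpolation=cv2.INTER_CUBIC);b=cv2.resize(b,None,fx=3.3,fy=3.3,interpolation=cv2.INTER_CUBIC)
c=np.zeros((600,800,3),np.uint8);c[:a.shape[0],:a.shape[1]]=a;c[:b.shape[0],400:400+b.shape[1]]=b;cv2.imwrite('pics/z.png',c)
```

```text
(no output)
```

View pics/z.png

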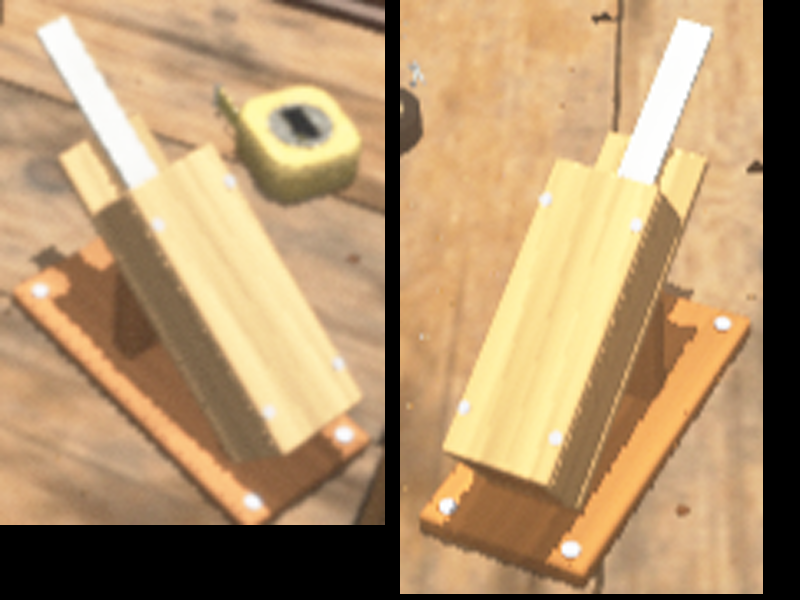

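Run:
```python
from h import *
s=snap('scene');d=snap('side')
S=lambda x,y:(315+x/3.5-.35,210+y/3.5-.35)
D=lambda x,y:(255+(x-400)/3.3-.35,230+y/3.3-.35)
P={}
for n,a,b in [('ml',(130,190),(557,158)),('mh',(210,145),(661,184)),('bl',(280,455),(444,452)),('bh',(362,402),(553,490)),('tl',(37,33),(680,18)),('th',(70,15),(713,28)),('pbl',(252,525),(420,522)),('pbh',(370,437),(587,583))]:
    P[n],e=tri(s,S(*a),d,D(*b));print(n,P[n].round(4),round(e,4))
print('pfl',plane(s,*S(12,292),.012),'pfh',plane(d,*D(750,318),.012))
m=(P['ml']+P['mh'])/2;b=(P['bl']+P['bh'])/2;v=m-b;print('roof',m,b,np.linalg.norm(v),np.degrees(np.arctan2(v[1],v[0])),np.degrees(np.arcsin(v[2]/np.linalg.norm(v))))
t=(P['tl']+P['th'])/2;print('tip',t)
f=lambda a:np.degrees(np.arctan2(a[1],a[0]))
print('plate yaw',f(P['pbl']-P['pbh'])-90,f(plane(s,*S(12,292),.012)-plane(s,*S(252,525),.012)),f(plane(d,*D(750,318),.012)-plane(d,*D(587,583),.012)))
# black tape etc
for n,u,z in[('blk',(250,265),.019),('tm',(427,348),.03),('blk_s',(416,256),.03)]: print(n,plane(d,*u,z))
```

```text
ml [ 0.5508 -0.0299  0.1463] 0.0002
mh [ 0.6005 -0.0518  0.1454] 0.0024
bl [ 0.5001 -0.1381  0.0573] 0.0004
bh [ 0.551  -0.1626  0.0561] 0.0021
tl [0.6103 0.0528 0.1726] 0.0025
th [0.6275 0.0416 0.1749] 0.0001
pbl [ 0.4859 -0.1344  0.0094] 0.003
pbh [ 0.5667 -0.1701  0.0065] 0.0027
pfl [0.56482287 0.04540847 0.012     ] pfh [0.6474698  0.00906475 0.012     ]
roof [ 0.57566513 -0.040857    0.14584875] [ 0.52555629 -0.15035266  0.05672701] 0.14980947282741644 65.40959477947733 36.505542221082074
tip [0.61889375 0.04720011 0.17374859]
plate yaw 66.1544795799158 66.17320683061828 66.34752479757041
blk [0.43124973 0.1899311  0.019     ]
tm [ 0.7529364  -0.06776346  0.03      ]
blk_s [0.76487592 0.20230316 0.03      ]
```

```bash
cat >> h.py <<'E'
yaw=np.radians(66.2);c,s_=np.cos(np.radians(35)),np.sin(np.radians(35))
a=np.array([c*np.cos(yaw),c*np.sin(yaw),s_]);n=np.array([-s_*np.cos(yaw),-s_*np.sin(yaw),c]);yp=np.cross(n,a)
O=np.array([.540,-.120,.028])
def pk(x,y,z): return O+(x*a+y*yp+z*n)/1000
RG=np.c_[a,np.cross(-n,a),-n]
def down(h):
    h=np.radians(h);x=np.array([np.cos(h),np.sin(h),0]);z=np.array([0,0,-1.]);return np.c_[x,np.cross(z,x),z]
def plan(p,Rt,N=None,cm=4.5,dg=7,start=None):
    st=sensors.get_state()
    p0,R0=(np.array(st['tool_pos']),Rm(st['eef_rot'])) if start is None else start
    w=R.from_matrix(R0.T@Rt).as_rotvec(degrees=True);d=np.array(p)-p0
    N=N or int(max(np.ceil(np.linalg.norm(d)*100/cm),np.ceil(np.linalg.norm(w)/dg),1))
    print('N',N,'turn',w.round(1),'d',d.round(4),'q',np.round(st['q'],2),'t',round(st['clock'],2))
    for i in range(N):
        Ri=R0@R.from_rotvec(w*i/N,degrees=True).as_matrix()
        print([(Ri.T@d*100/N).round(1).tolist(),(w/N).round(1).tolist()],end=',')
    print()
E
python3 - <<'E'
from h import *
for Rt in (RG,RG@np.diag([-1,-1,1])): plan(pk(157,-3,200),Rt)
E
```

```text
N 13 turn [ 13.5  33.2 -43. ] d [0.3168 0.4716 0.0447] q [ 1.22  0.69 -0.19  1.57  0.16  0.9  -0.22] t 0.2
[[3.6, -2.5, -0.3], [1.0, 2.6, -3.3]],[[3.8, -2.3, -0.1], [1.0, 2.6, -3.3]],[[3.9, -2.0, 0.1], [1.0, 2.6, -3.3]],[[4.0, -1.8, 0.3], [1.0, 2.6, -3.3]],[[4.1, -1.6, 0.5], [1.0, 2.6, -3.3]],[[4.1, -1.3, 0.7], [1.0, 2.6, -3.3]],[[4.2, -1.1, 0.9], [1.0, 2.6, -3.3]],[[4.2, -0.8, 1.1], [1.0, 2.6, -3.3]],[[4.1, -0.5, 1.3], [1.0, 2.6, -3.3]],[[4.1, -0.3, 1.5], [1.0, 2.6, -3.3]],[[4.0, -0.0, 1.7], [1.0, 2.6, -3.3]],[[4.0, 0.2, 1.9], [1.0, 2.6, -3.3]],[[3.9, 0.5, 2.0], [1.0, 2.6, -3.3]],
N 20 turn [ 41.1 -16.7 130.4] d [0.3168 0.4716 0.0447] q [ 1.22  0.69 -0.19  1.57  0.16  0.9  -0.22] t 0.2
[[2.3, -1.6, -0.2], [2.1, -0.8, 6.5]],[[2.1, -1.9, -0.2], [2.1, -0.8, 6.5]],[[1.9, -2.1, -0.2], [2.1, -0.8, 6.5]],[[1.7, -2.3, -0.1], [2.1, -0.8, 6.5]],[[1.4, -2.5, -0.0], [2.1, -0.8, 6.5]],[[1.1, -2.6, 0.0], [2.1, -0.8, 6.5]],[[0.8, -2.7, 0.1], [2.1, -0.8, 6.5]],[[0.5, -2.8, 0.2], [2.1, -0.8, 6.5]],[[0.2, -2.8, 0.3], [2.1, -0.8, 6.5]],[[-0.2, -2.8, 0.4], [2.1, -0.8, 6.5]],[[-0.5, -2.8, 0.5], [2.1, -0.8, 6.5]],[[-0.8, -2.7, 0.6], [2.1, -0.8, 6.5]],[[-1.1, -2.5, 0.7], [2.1, -0.8, 6.5]],[[-1.3, -2.4, 0.8], [2.1, -0.8, 6.5]],[[-1.6, -2.2, 0.9], [2.1, -0.8, 6.5]],[[-1.8, -2.0, 1.0], [2.1, -0.8, 6.5]],[[-2.0, -1.7, 1.1], [2.1, -0.8, 6.5]],[[-2.1, -1.4, 1.2], [2.1, -0.8, 6.5]],[[-2.3, -1.1, 1.3], [2.1, -0.8, 6.5]],[[-2.4, -0.8, 1.4], [2.1, -0.8, 6.5]],
```

Call:
step_arm(
  steps=[
    [[3.6,-2.5,-0.3],[1,2.6,-3.3]],
    [[3.8,-2.3,-0.1],[1,2.6,-3.3]],
    [[3.9,-2.0,0.1],[1,2.6,-3.3]],
    [[4.0,-1.8,0.3],[1,2.6,-3.3]],
    [[4.1,-1.6,0.5],[1,2.6,-3.3]],
    [[4.1,-1.3,0.7],[1,2.6,-3.3]],
    [[4.2,-1.1,0.9],[1,2.6,-3.3]],
    [[4.2,-0.8,1.1],[1,2.6,-3.3]],
    [[4.1,-0.5,1.3],[1,2.6,-3.3]],
    [[4.1,-0.3,1.5],[1,2.6,-3.3]],
    [[4.0,0,1.7],[1,2.6,-3.3]],
    [[4.0,0.2,1.9],[1,2.6,-3.3]],
  ],
  claw=0.0,
)

```text
clock: 1.7
tool_pos: [0.5259, -0.1436, 0.2788]
eef_rot: [0.82, 0.498, 0.24, -0.149]
contact_force: [0.1, -0.8, -0.9]
opening: 0.5
finger_force: 0.0
```

Run:
```python
from h import *
plan(pk(157,-3,120),RG,cm=3.5)
w=snap('wrist','w0.png');print(w['fx'],w['cx'],w['cy'],w['position'],sensors.get_state()['tool_pos'])
```

```text
N 4 turn [ 1.7  2.2 -3.1] d [ 0.041   0.0771 -0.0624] q [ 0.96  0.68 -0.77  1.82 -0.17  0.72 -0.02] t 1.7
[[1.0, 0.0, 2.5], [0.4, 0.5, -0.8]],[[1.0, 0.1, 2.5], [0.4, 0.5, -0.8]],[[0.9, 0.1, 2.5], [0.4, 0.5, -0.8]],[[0.9, 0.1, 2.5], [0.4, 0.5, -0.8]],
371.64829954431775 328.50484334680914 237.38433353220307 [ 0.51456528 -0.16409754  0.43748177] [ 0.528141   -0.13799823  0.28010606]
```

View pics/w0.png

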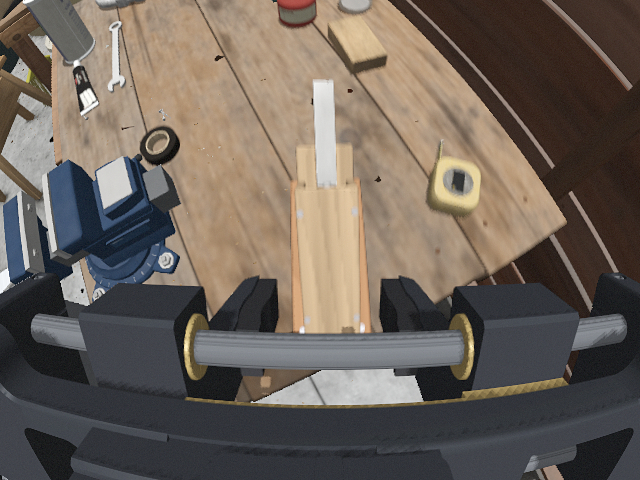

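The wrist view shows the blade running from about (325,183) at the mouth to (322,80) at the edge. It is centred on the lip, which spans columns 297 to 354, and the gripper is aligned with it.

Call:
step_arm(
  steps=[
    [[1,0,2.5],[0.4,0.5,-0.8]],
    [[1,0,2.5],[0.4,0.5,-0.8]],
    [[0.9,0,2.5],[0.4,0.5,-0.8]],
    [[0.9,0,2.5],[0.4,0.5,-0.8]],
    [[0,0,2],[0,0,0]],
    [[0,0,0],[0,0,0]],
    [[0,0,0],[0,0,0]],
  ],
)

```text
clock: 2.62
tool_pos: [0.5681, -0.0566, 0.2003]
eef_rot: [0.8, 0.521, 0.251, -0.162]
contact_force: [-0.8, 0.6, -0.0]
opening: 0.5
finger_force: 0.0
```

Run:
```python
from h import *
plan(pk(157,0,50),RG,cm=3)
w=snap('wrist','w1.png')
```

```text
N 2 turn [ 0.2  0.3 -0. ] d [ 0.0122  0.028  -0.0413] q [ 0.78  0.82 -0.76  1.89 -0.15  0.48 -0.04] t 2.62
[[0.1, -0.0, 2.6], [0.1, 0.1, -0.0]],[[0.1, -0.0, 2.6], [0.1, 0.1, -0.0]],
```

View pics/w1.png

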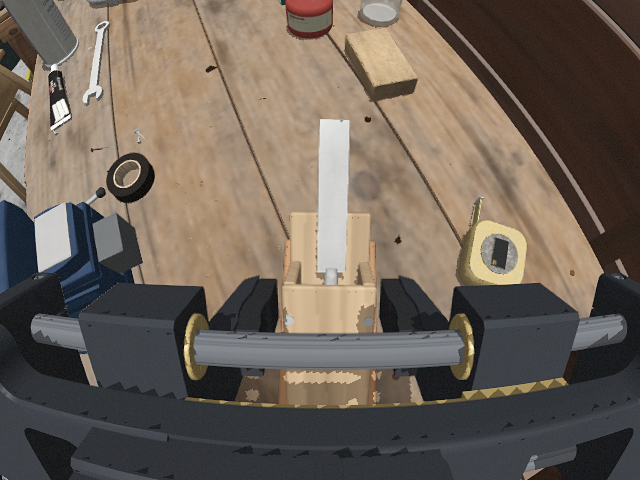

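The neck is visible at (331,272), just outside the mouth, and the blade is centred under the jaws. I'll descend and grip.

Call:
step_arm(
  steps=[
    [[0.1,0,2.6],[0.1,0.1,0]],
    [[0,0,2.6],[0,0,0]],
    [[0,0,1.5],[0,0,0]],
    [[0,0,0.8],[0,0,0]],
    [[0,0,0.4],[0,0,0]],
    [[0,0,0],[0,0,0]],
    [[0,0,0],[0,0,0]],
  ],
)

```text
clock: 3.55
tool_pos: [0.5867, -0.0143, 0.136]
eef_rot: [0.799, 0.521, 0.251, -0.163]
contact_force: [0.1, 0.3, -0.7]
opening: 0.5
finger_force: 0.0
```

Call:
step_arm(
  steps=[
    [[0,0,0],[0,0,0]],
    [[0,0,0],[0,0,0]],
    [[0,0,0],[0,0,0]],
    [[0,0,0],[0,0,0]],
    [[0,0,0],[0,0,0]],
    [[0,0,0],[0,0,0]],
  ],
  claw=-1,
  grip_force=55,
)

```text
clock: 4.3
tool_pos: [0.5865, -0.0138, 0.1357]
eef_rot: [0.799, 0.521, 0.251, -0.164]
contact_force: [-0.6, 0.9, -0.2]
opening: 0.002
finger_force: 0.0
```

Run:
```python
from h import *
st=sensors.get_state();p=np.array(st['tool_pos'])-O;print([round(1000*float(p@v),1) for v in(a,yp,n)],st['opening'],st['finger_force'],st['contact_force'])
```

```text
[156.8, 0.3, 21.7] 0.0021994378768612085 0.0 [-0.57473545  0.9377143  -0.17444351]
```

Run:
```python
from h import *
A=snap('scene')['img'][200:350,310:430];B=snap('side')['img'][210:350,260:380];W=snap('wrist')['img'][80:360,200:460]
f=lambda i,w,h:cv2.resize(i,(w,h),interpolation=cv2.INTER_CUBIC)
c=np.zeros((600,800,3),np.uint8);c[:300,:240]=f(A,240,300);c[300:,:257]=f(B,257,300);c[:560,270:790]=f(W,520,560)
cv2.imwrite('pics/g.png',c[:,:,::-1])
```

```text
(no output)
```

View pics/g.png

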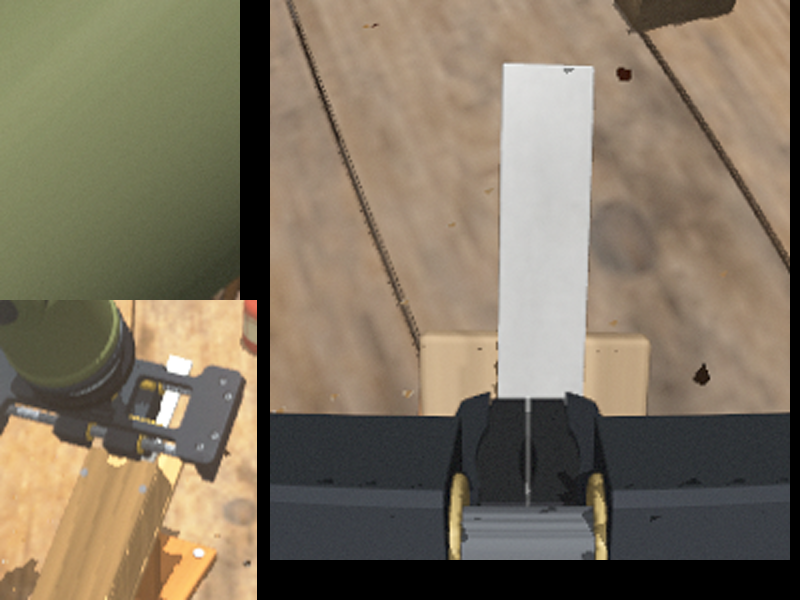

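The fingers shut fully, so they are above the blade: the wrist crop shows them covering it. I'll measure the blade height from its apparent width in the wrist picture.

```bash
cat >> h.py <<'E'
def wray(s,u,v):
    x,y=(u-s['cx']),(v-s['cy']);q=np.hypot(x,y);t=q/s['fx']
    d=np.array([np.sin(t)*x/q,np.sin(t)*y/q,np.cos(t)]);return np.array(s['position']),Rm(s['rotation'])@d
def wpk(s,u,v,z):
    p,d=wray(s,u,v);k=(z/1000-(p-O)@n)/(d@n);P=p+k*d-O;return np.array([P@a,P@yp])*1000
E
python3 - <<'E'
from h import *
w=snap('wrist')
z=lambda x,y:(200+(x-270)/2-.25,80+y/2-.25)
for k in (-10,-5,0,5,10,15):
    e=[wpk(w,*z(*q),k) for q in((503,65),(593,67),(498,390),(584,390),(420,335),(649,335))]
    print(k,'edge',e[0].round(1),e[1].round(1),'near',e[2].round(1),e[3].round(1),'lip',e[4].round(1),e[5].round(1))
p=np.array(w['position'])-O;print([p@v for v in(a,yp,n)])
E
```

```text
-10 edge [236.6   7.6] [236.2 -13.6] near [155.9   9.5] [155.9 -12.5] lip [170.5  28.9] [170.5 -28.6]
-5 edge [236.2   7.5] [235.9 -13.1] near [157.8   9.2] [157.8 -12.1] lip [172.   28.1] [172.  -27.8]
0 edge [235.8   7.3] [235.5 -12.7] near [159.7   9. ] [159.7 -11.7] lip [173.5  27.4] [173.5 -26.9]
5 edge [235.5   7.1] [235.1 -12.3] near [161.6   8.8] [161.6 -11.3] lip [175.   26.6] [175.  -26.1]
10 edge [235.1   7. ] [234.8 -11.8] near [163.5   8.6] [163.5 -10.9] lip [176.5  25.8] [176.5 -25.2]
15 edge [234.7   6.8] [234.4 -11.4] near [165.4   8.4] [165.4 -10.5] lip [178.   25.1] [178.  -24.3]
[np.float64(0.22344489073277185), np.float64(0.001815249200752019), np.float64(0.1675333237314994)]
```

Call:
step_arm(
  steps=[
    [[0,0,0],[0,0,0]],
    [[0,0,0],[0,0,0]],
    [[0,0,0],[0,0,0]],
    [[0,0,0.2],[0,0,0]],
    [[0,0,0.1],[0,0,0]],
    [[0,0,0],[0,0,0]],
    [[0,0,0],[0,0,0]],
  ],
  claw=-0.1,
)

```text
clock: 5.38
tool_pos: [0.5872, -0.0122, 0.1332]
eef_rot: [0.799, 0.521, 0.251, -0.164]
contact_force: [0.4, 0.5, 0.1]
opening: 0.451
finger_force: 0.0
```

Call:
step_arm(
  steps=[
    [[0,0,0.1],[0,0,0]],
    [[0,0,0.1],[0,0,0]],
    [[0,0,0],[0,0,0]],
    [[0,0,0],[0,0,0]],
  ],
)

```text
clock: 5.88
tool_pos: [0.5877, -0.0112, 0.1316]
eef_rot: [0.799, 0.521, 0.251, -0.164]
contact_force: [0.4, -0.6, 0.1]
opening: 0.452
finger_force: 0.0
```

Call:
step_arm(
  steps=[
    [[0,0,0],[0,0,0]],
    [[0,0,0],[0,0,0]],
    [[0,0,0],[0,0,0]],
    [[0,0,0],[0,0,0]],
  ],
  claw=-1,
  grip_force=55,
)

```text
clock: 6.38
tool_pos: [0.5877, -0.0112, 0.1316]
eef_rot: [0.799, 0.521, 0.251, -0.164]
contact_force: [0.3, 0.3, -1.1]
opening: 0.023
finger_force: 0.0
```

Call:
step_arm(
  steps=[
    [[0,0,0],[0,0,0]],
    [[0,0,0],[0,0,0]],
    [[0,0,0],[0,0,0]],
    [[0,0,0.2],[0,0,0]],
    [[0,0,0.1],[0,0,0]],
    [[0,0,0],[0,0,0]],
  ],
  claw=-0.1,
)

```text
clock: 7.12
tool_pos: [0.5883, -0.0095, 0.129]
eef_rot: [0.799, 0.521, 0.251, -0.164]
contact_force: [0.2, -0.4, 0.1]
opening: 0.445
finger_force: 0.0
```

Call:
step_arm(
  steps=[
    [[0,0,0.2],[0,0,0]],
    [[0,0,0],[0,0,0]],
    [[0,0,0],[0,0,0]],
  ],
)

```text
clock: 7.5
tool_pos: [0.5888, -0.0085, 0.1275]
eef_rot: [0.799, 0.521, 0.251, -0.164]
contact_force: [0.6, 0.0, -1.1]
opening: 0.446
finger_force: 0.0
```

Run:
```python
from h import *
st=sensors.get_state();p=np.array(st['tool_pos'])-O;print([round(1000*float(p@v),1) for v in(a,yp,n)])
W=snap('wrist')['img'][80:360,200:460];W=cv2.resize(W,(520,560),interpolation=cv2.INTER_CUBIC);cv2.imwrite('pics/g2.png',W[:,:,::-1])
```

```text
[156.7, 0.3, 11.7]
```

View pics/g2.png

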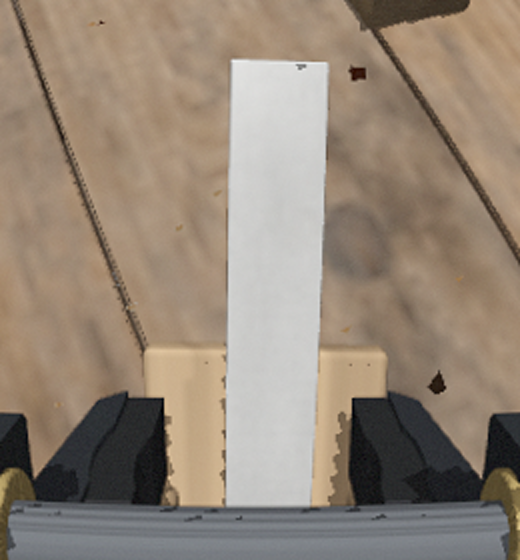

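The open fingers straddle the blade, which spans columns 228 to 318 of the crop, with shadows close beneath them. I'll try closing here.

Call:
step_arm(
  steps=[
    [[0,0,0],[0,0,0]],
    [[0,0,0],[0,0,0]],
    [[0,0,0],[0,0,0]],
    [[0,0,0],[0,0,0]],
  ],
  claw=-1,
)

```text
clock: 8.05
tool_pos: [0.589, -0.0087, 0.1275]
eef_rot: [0.799, 0.521, 0.251, -0.163]
contact_force: [0.7, 0.5, 0.0]
opening: 0.185
finger_force: 55.0
```

The grip holds: 55 N at an opening of 16 mm. I'll draw it out along tool x.

Call:
step_arm(
  steps=[
    [[0.3,0,0],[0,0,0]],
    [[0.7,0,0],[0,0,0]],
    [[1,0,0],[0,0,0]],
    [[1,0,-0.1],[0,0,0]],
    [[1,0,0],[0,0,0]],
    [[0,0,0],[0,0,0]],
  ],
)

```text
clock: 8.8
tool_pos: [0.6024, 0.0226, 0.1523]
eef_rot: [0.798, 0.522, 0.252, -0.164]
contact_force: [0.5, -0.5, -0.8]
opening: 0.181
finger_force: 55.0
```

Run:
```python
from h import *
st=sensors.get_state();p=np.array(st['tool_pos'])-O;print([round(1000*float(p@v),1) for v in(a,yp,n)],st['opening'],st['finger_force'],st['contact_force'],st['moment'])
w=snap('wrist','pull.png')
W=w['img'][80:360,200:460];A=cv2.resize(W,(480,517),interpolation=cv2.INTER_CUBIC)
B=snap('side')['img'][220:400,240:370];B=cv2.resize(B,(310,429),interpolation=cv2.INTER_CUBIC)
c=np.zeros((520,800,3),np.uint8);c[:517,:480]=A;c[:429,485:795]=B;cv2.imwrite('pics/g3.png',c[:,:,::-1])
```

```text
[198.8, 0.4, 12.5] 0.18118064573926165 54.997501373291016 [ 0.51347633 -0.531204   -0.77628416] [-0.61791637  0.1760444   0.01790577]
```

View pics/g3.png

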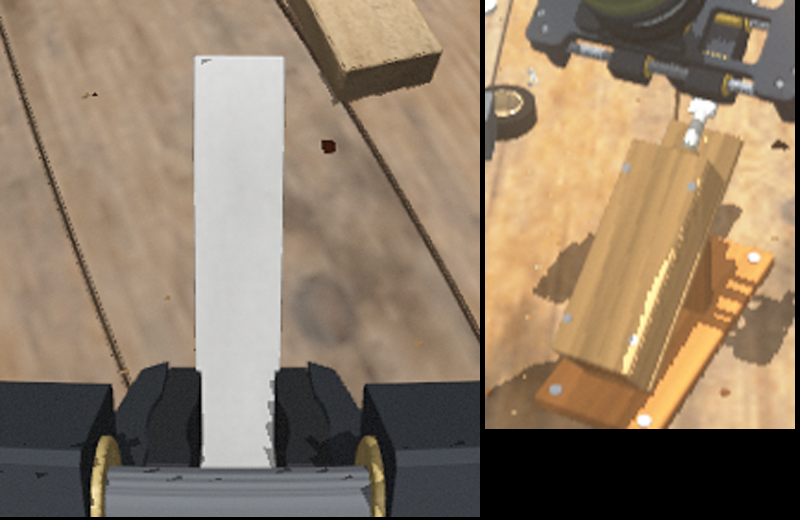

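The wrist crop shows the blade held between the jaws. The side crop shows the neck now clear of the mouth, so it is sliding out. I'll keep pulling.

Call:
step_arm(
  steps=[
    [[1.2,0,0],[0,0,0]],
    [[1.5,0,0],[0,0,0]],
    [[1.5,0,0],[0,0,0]],
    [[1.5,0,-0.1],[0,0,0]],
    [[1.5,0,0],[0,0,0]],
    [[1.5,0,-0.1],[0,0,0]],
    [[1.5,0,0],[0,0,0]],
    [[1.5,0,-0.2],[0,0,0]],
    [[1.5,0,-0.2],[0,0,0]],
    [[1.5,0,-0.2],[0,0,0]],
    [[1.5,0,-0.2],[0,0,0]],
    [[1,0,-0.2],[0,0,0]],
  ],
)

```text
clock: 10.4
tool_pos: [0.6563, 0.145, 0.2602]
eef_rot: [0.799, 0.521, 0.251, -0.164]
contact_force: [-0.8, 0.4, -2.2]
opening: 0.187
finger_force: 55.0
```

Run:
```python
from h import *
st=sensors.get_state();p=np.array(st['tool_pos'])-O;print([round(1000*float(p@v),1) for v in(a,yp,n)],st['opening'],st['finger_force'],st['contact_force'],st['moment'])
for n_ in('scene','side'): snap(n_,'p_'+n_+'.png')
# blade edge in wrist: white component
w=snap('wrist');g=w['img'].astype(int);m=((g.min(2)>170)).astype(np.uint8);m[330:]=0;m[:,:150]=0;m[:,500:]=0
k,l,S,C=cv2.connectedComponentsWithStats(m);
for i in range(1,k):
    if S[i,4]>300: print(S[i])
for H in (0,180): plan([.54,.35,.2],down(H),cm=3)
```

```text
[370.2, 0.6, 24.3] 0.187104688265883 54.995840191841125 [-0.7754949   0.41763577 -2.15357408] [-0.59428144  0.18058769 -0.02079703]
[202  18  37  26 302]
[ 375   85   49   38 1386]
[  304   109    51   221 10059]
[370 129  38  35 981]
N 11 turn [-20.1 -30.9  64.1] d [-0.1161  0.2057 -0.0597] q [ 0.33  0.74 -0.63  1.73 -0.24  0.47 -0.32] t 10.55
[[0.7, -1.7, 1.2], [-1.8, -2.8, 5.8]],[[0.6, -1.8, 1.1], [-1.8, -2.8, 5.8]],[[0.5, -1.9, 1.0], [-1.8, -2.8, 5.8]],[[0.3, -2.0, 0.9], [-1.8, -2.8, 5.8]],[[0.2, -2.0, 0.8], [-1.8, -2.8, 5.8]],[[-0.0, -2.1, 0.8], [-1.8, -2.8, 5.8]],[[-0.2, -2.1, 0.7], [-1.8, -2.8, 5.8]],[[-0.4, -2.1, 0.7], [-1.8, -2.8, 5.8]],[[-0.5, -2.1, 0.6], [-1.8, -2.8, 5.8]],[[-0.7, -2.0, 0.6], [-1.8, -2.8, 5.8]],[[-0.9, -2.0, 0.6], [-1.8, -2.8, 5.8]],
N 17 turn [  34.5  -22.4 -109.7] d [-0.1161  0.2057 -0.0597] q [ 0.33  0.74 -0.63  1.73 -0.24  0.47 -0.32] t 10.55
[[0.5, -1.1, 0.8], [2.0, -1.3, -6.5]],[[0.6, -1.0, 0.8], [2.0, -1.3, -6.5]],[[0.7, -0.9, 0.8], [2.0, -1.3, -6.5]],[[0.9, -0.8, 0.8], [2.0, -1.3, -6.5]],[[1.0, -0.7, 0.8], [2.0, -1.3, -6.5]],[[1.1, -0.5, 0.8], [2.0, -1.3, -6.5]],[[1.1, -0.4, 0.8], [2.0, -1.3, -6.5]],[[1.2, -0.2, 0.8], [2.0, -1.3, -6.5]],[[1.2, -0.1, 0.8], [2.0, -1.3, -6.5]],[[1.2, 0.1, 0.7], [2.0, -1.3, -6.5]],[[1.2, 0.3, 0.7], [2.0, -1.3, -6.5]],[[1.2, 0.4, 0.7], [2.0, -1.3, -6.5]],[[1.1, 0.6, 0.6], [2.0, -1.3, -6.5]],[[1.1, 0.7, 0.6], [2.0, -1.3, -6.5]],[[1.0, 0.9, 0.5], [2.0, -1.3, -6.5]],[[0.9, 1.0, 0.5], [2.0, -1.3, -6.5]],[[0.8, 1.1, 0.4], [2.0, -1.3, -6.5]],
```

Run:
```python
from h import *
plan([.577,.35,.12],down(0),N=12)
```

```text
N 12 turn [-20.1 -30.9  64.1] d [-0.0791  0.2057 -0.1397] q [ 0.33  0.74 -0.63  1.73 -0.24  0.47 -0.32] t 10.55
[[0.4, -1.3, 1.7], [-1.7, -2.6, 5.3]],[[0.4, -1.4, 1.6], [-1.7, -2.6, 5.3]],[[0.3, -1.5, 1.6], [-1.7, -2.6, 5.3]],[[0.2, -1.5, 1.5], [-1.7, -2.6, 5.3]],[[0.1, -1.6, 1.5], [-1.7, -2.6, 5.3]],[[0.1, -1.6, 1.4], [-1.7, -2.6, 5.3]],[[-0.0, -1.7, 1.4], [-1.7, -2.6, 5.3]],[[-0.1, -1.7, 1.3], [-1.7, -2.6, 5.3]],[[-0.2, -1.7, 1.3], [-1.7, -2.6, 5.3]],[[-0.3, -1.7, 1.2], [-1.7, -2.6, 5.3]],[[-0.4, -1.7, 1.2], [-1.7, -2.6, 5.3]],[[-0.6, -1.7, 1.2], [-1.7, -2.6, 5.3]],
```

Call:
step_arm(
  steps=[
    [[0.4,-1.3,1.7],[-1.7,-2.6,5.3]],
    [[0.4,-1.4,1.6],[-1.7,-2.6,5.3]],
    [[0.3,-1.5,1.6],[-1.7,-2.6,5.3]],
    [[0.2,-1.5,1.5],[-1.7,-2.6,5.3]],
    [[0.1,-1.6,1.5],[-1.7,-2.6,5.3]],
    [[0.1,-1.6,1.4],[-1.7,-2.6,5.3]],
    [[0,-1.7,1.4],[-1.7,-2.6,5.3]],
    [[-0.1,-1.7,1.3],[-1.7,-2.6,5.3]],
    [[-0.2,-1.7,1.3],[-1.7,-2.6,5.3]],
    [[-0.3,-1.7,1.2],[-1.7,-2.6,5.3]],
    [[-0.4,-1.7,1.2],[-1.7,-2.6,5.3]],
    [[-0.6,-1.7,1.2],[-1.7,-2.6,5.3]],
  ],
)

```text
clock: 12.05
tool_pos: [0.577, 0.3479, 0.119]
eef_rot: [1.0, 0.002, -0.001, 0.005]
contact_force: [0.8, 0.3, -1.3]
opening: 0.181
finger_force: 55.0
```

Call:
step_arm(
  steps=[
    [[0,0,1.5],[0,0,0]],
    [[0,0,1.5],[0,0,0]],
    [[0,0,1.5],[0,0,0]],
    [[0,0,0],[0,0,0]],
    [[0,0,0],[0,0,0]],
  ],
)

```text
clock: 12.68
tool_pos: [0.578, 0.3465, 0.0754]
eef_rot: [1.0, 0.003, 0.0, 0.004]
contact_force: [0.5, 0.2, -1.1]
opening: 0.183
finger_force: 55.0
```

Run:
```python
from h import *
st=sensors.get_state();print(st['tool_pos'],st['opening'],st['contact_force'],st['moment'])
plan([.577,.35,.04],down(0),N=3)
```

```text
[0.57797649 0.34654304 0.07542404] 0.18345006577175096 [ 0.47917716  0.20034252 -1.12654732] [-0.00974168 -0.18883767  0.02123793]
N 3 turn [ 0.5 -0.   0.3] d [-0.001   0.0035 -0.0354] q [-0.8   0.99  0.39  1.53 -0.49  0.72 -1.77] t 12.68
[[-0.0, -0.1, 1.2], [0.2, -0.0, 0.1]],[[-0.0, -0.1, 1.2], [0.2, -0.0, 0.1]],[[-0.0, -0.1, 1.2], [0.2, -0.0, 0.1]],
```

Call:
step_arm(
  steps=[
    [[0,-0.1,1.2],[0.2,0,0]],
    [[0,-0.1,1.2],[0.2,0,0]],
    [[0,0,0.6],[0,0,0]],
    [[0,0,0.4],[0,0,0]],
    [[0,0,0.3],[0,0,0]],
    [[0,0,0],[0,0,0]],
  ],
)

```text
clock: 13.42
tool_pos: [0.5774, 0.3488, 0.0379]
eef_rot: [1.0, 0.003, -0.0, 0.001]
contact_force: [-0.9, -0.5, -1.7]
opening: 0.187
finger_force: 55.0
```

Call:
step_arm(
  steps=[
    [[0,0,0.3],[0,0,0]],
    [[0,0,0.3],[0,0,0]],
    [[0,0,0],[0,0,0]],
  ],
)

```text
clock: 13.8
tool_pos: [0.5772, 0.3487, 0.0316]
eef_rot: [1.0, 0.003, -0.001, 0.001]
contact_force: [-0.2, 1.1, -1.7]
opening: 0.187
finger_force: 55.0
```

Run:
```python
from h import *
st=sensors.get_state();print(st['tool_pos'],st['opening'],st['contact_force'],st['moment'],Rm(st['eef_rot']).round(3))
for n_ in('scene','side'): snap(n_,'l_'+n_+'.png')
a_=cv2.imread('pics/l_scene.png')[120:420,60:460];b=cv2.imread('pics/l_side.png')[100:400,240:640]
cv2.imwrite('pics/l.png',np.vstack([a_,b]))
```

```text
[0.57715777 0.34869629 0.0316353 ] 0.18696217213067567 [-0.15257021  1.10528757 -1.74400763] [ 0.03295026 -0.09513991  0.02467856] [[ 1.     0.006 -0.001]
 [ 0.006 -1.    -0.002]
 [-0.001  0.002 -1.   ]]
```

Call:
step_arm(
  steps=[
    [[0,0,0.2],[0,0,0]],
    [[0,0,0.2],[0,0,0]],
    [[0,0,0],[0,0,0]],
  ],
)

```text
clock: 14.28
tool_pos: [0.5772, 0.3487, 0.0277]
eef_rot: [1.0, 0.003, -0.001, 0.001]
contact_force: [0.5, -0.2, -2.8]
opening: 0.184
finger_force: 55.0
```

Call:
step_arm(
  steps=[
    [[0,0,0.2],[0,0,0]],
    [[0,0,0.2],[0,0,0]],
    [[0,0,0],[0,0,0]],
  ],
)

```text
clock: 14.65
tool_pos: [0.5772, 0.3487, 0.0237]
eef_rot: [1.0, 0.003, -0.001, 0.001]
contact_force: [-0.1, 0.1, -2.1]
opening: 0.186
finger_force: 55.0
```

Run:
```python
from h import *
st=sensors.get_state();print(st['tool_pos'],st['opening'],st['contact_force'],st['moment'])
```

```text
[0.57717142 0.34874925 0.02370655] 0.18554311212660698 [-0.12653859  0.05661479 -2.05795507] [ 0.03954168 -0.1307012  -0.01252103]
```

Call:
step_arm(
  steps=[
    [[0,0,0.2],[0,0,0]],
    [[0,0,0],[0,0,0]],
  ],
)

```text
clock: 14.9
tool_pos: [0.5773, 0.3487, 0.0218]
eef_rot: [1.0, 0.003, -0.0, 0.001]
contact_force: [0.7, -0.2, -1.0]
opening: 0.183
finger_force: 55.0
```

Call:
step_arm(
  steps=[
    [[0,0,0.2],[0,0,0]],
    [[0,0,0],[0,0,0]],
  ],
)

```text
clock: 15.15
tool_pos: [0.5773, 0.3487, 0.0198]
eef_rot: [1.0, 0.003, -0.0, 0.001]
contact_force: [0.5, 0.1, -2.1]
opening: 0.184
finger_force: 55.0
```

Run:
```python
from h import *
st=sensors.get_state();print(st['tool_pos'],st['opening'],st['contact_force'],st['moment'])
for n_ in('scene','side'): snap(n_,'l_'+n_+'.png')
a_=cv2.imread('pics/l_scene.png')[120:420,60:460];b=cv2.imread('pics/l_side.png')[100:400,240:640]
cv2.imwrite('pics/l.png',np.vstack([a_,b]))
```

```text
[0.57734654 0.34873612 0.01980927] 0.184142263632873 [ 0.49214035  0.06618211 -2.11855081] [ 0.06602355 -0.07284668 -0.00346022]
```

View pics/l.png

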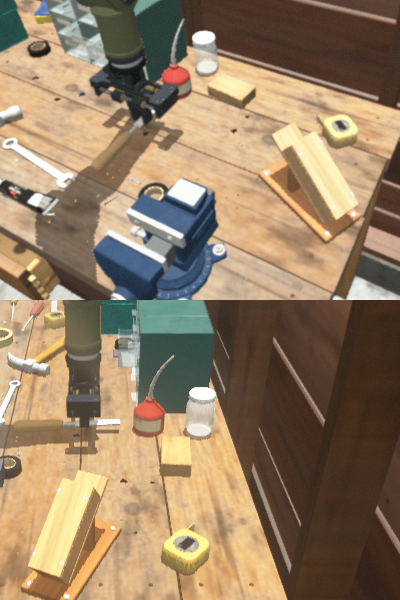

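The chisel hangs level, just above the bench, with its blade pointing to +x (edge near side pixel (360,222)) and its handle to -x. I'll check numerically how far it is above the surface.

Run:
```python
from h import *
d=snap('side');t=np.array(sensors.get_state()['tool_pos'])
for z in(0,.01,.02): print(z,'edge exp',np.round(proj(d,[t[0]+.082,t[1],z]),1),'hend near bottom',np.round(proj(d,[t[0]-.155,t[1]-.0,z]),1),np.round(proj(d,[t[0]-.07,t[1]-.0,z]),1))
g=cv2.cvtColor(d['img'],cv2.COLOR_RGB2GRAY)
for u in (335,345,352,358,362): print(u,g[212:236,u].tolist())
hsv=cv2.cvtColor(d['img'],cv2.COLOR_RGB2HSV)
for u in (200,210,225,240,260,280,290): print(u,d['img'][208:244:2,u].tolist())
```

```text
0 edge exp [360.5 230.9] hend near bottom [254.9 231.7] [292.7 231.4]
0.01 edge exp [360.6 227.1] hend near bottom [254.6 227.9] [292.5 227.6]
0.02 edge exp [360.7 223.2] hend near bottom [254.2 224. ] [292.3 223.7]
335 [81, 75, 68, 67, 71, 152, 202, 192, 177, 176, 178, 189, 167, 122, 119, 111, 110, 110, 112, 113, 111, 113, 113, 112]
345 [177, 178, 179, 178, 178, 184, 185, 230, 253, 254, 254, 253, 231, 173, 201, 202, 201, 171, 120, 119, 117, 163, 202, 202]
352 [174, 172, 173, 178, 183, 191, 181, 239, 254, 254, 254, 244, 141, 169, 196, 200, 201, 174, 118, 115, 117, 163, 199, 197]
358 [202, 202, 201, 201, 200, 199, 221, 250, 254, 254, 255, 249, 155, 183, 198, 195, 194, 165, 115, 117, 116, 160, 193, 191]
362 [195, 197, 193, 191, 189, 189, 190, 192, 199, 199, 200, 202, 206, 205, 206, 211, 214, 209, 195, 194, 196, 197, 197, 199]
200 [[216, 186, 154], [211, 179, 145], [221, 192, 157], [225, 197, 162], [222, 191, 153], [214, 180, 145], [207, 174, 134], [195, 164, 130], [148, 130, 107], [134, 133, 124], [172, 172, 163], [119, 105, 86], [118, 104, 86], [119, 104, 87], [128, 113, 96], [122, 10
[... 1158 characters left out ...]
84], [131, 107, 80], [136, 111, 82], [139, 111, 84], [139, 114, 84], [140, 113, 82], [142, 114, 85]]
280 [[241, 206, 152], [232, 190, 138], [233, 192, 135], [232, 191, 138], [234, 192, 137], [231, 186, 127], [194, 155, 103], [179, 143, 94], [174, 137, 88], [152, 127, 89], [140, 114, 74], [132, 106, 73], [136, 109, 83], [135, 109, 81], [137, 108, 80], [140, 110, 81], [144, 114, 83], [144, 115, 87]]
290 [[223, 183, 139], [227, 193, 146], [234, 200, 149], [220, 173, 121], [223, 172, 122], [223, 176, 124], [173, 137, 91], [177, 144, 100], [168, 136, 92], [143, 113, 80], [136, 111, 73], [132, 107, 76], [142, 112, 82], [141, 112, 82], [137, 109, 77], [138, 110, 78], [138, 107, 77], [141, 113, 79]]
```

Run:
```python
from h import *
w=snap('wrist');st=sensors.get_state();T=Rm(st['eef_rot']);t=np.array(st['tool_pos'])
for u,v in((282.2,279.7),(374.7,279.7)):
    p,d=wray(w,u,v);P=T.T@(p-t);D=T.T@d
    for z in (-.02,-.01,0,.01,.019): 
        k=(z-P[2])/D[2];print(z,((P+k*D)*1000).round(1))
print(P*1000)
# current: blade edge width in wrist
g=w['img'].astype(int)
for v in (100,112,120,140,180,220): print(v,np.where(g[v,250:420].min(1)>185)[0][[0,-1]]+250 if (g[v,250:420].min(1)>185).any() else None)
s=snap('side')['img']
cv2.imwrite('pics/q.png',cv2.resize(s[180:250,190:390],(800,280),interpolation=cv2.INTER_CUBIC)[:,:,::-1])
```

```text
-0.02 [ 15.1 -18.5 -20. ]
-0.01 [ 11.2 -19.9 -10. ]
0 [  7.2 -21.2   0. ]
0.01 [  3.3 -22.6  10. ]
0.019 [ -0.2 -23.8  19. ]
-0.02 [ 15.1  15.4 -20. ]
-0.01 [ 11.2  16.7 -10. ]
0 [ 7.2 18.1  0. ]
0.01 [ 3.3 19.4 10. ]
0.019 [-0.3 20.6 19. ]
[  64.98770635   -1.40162446 -146.3799928 ]
100 None
112 [305 354]
120 [304 354]
140 [305 354]
180 [305 353]
220 [306 352]
```

View pics/q.png

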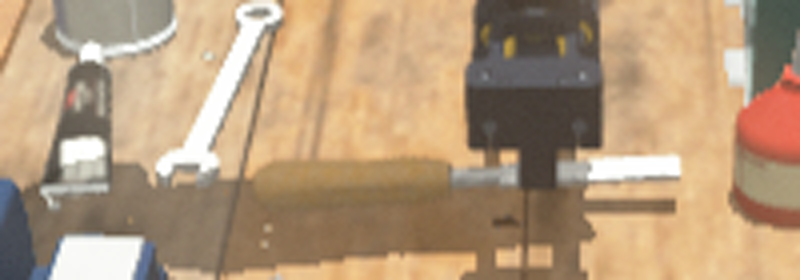

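All 10 pictures are used. This last one shows the chisel still about 2 cm above the bench: the blade is at rows 155 to 180, its shadow is at about row 205, and the fingertip is at about row 187. So the real fingertips sit roughly 15–20 mm higher than the nominal geometry says. I'll lower further while watching the force.

Call:
step_arm(
  steps=[
    [[0,0,0.4],[0,0,0]],
    [[0,0,0.4],[0,0,0]],
    [[0,0,0.3],[0,0,0]],
    [[0,0,0],[0,0,0]],
  ],
)

```text
clock: 15.9
tool_pos: [0.578, 0.3487, 0.0091]
eef_rot: [1.0, 0.003, 0.0, 0.001]
contact_force: [0.9, -0.3, 1.4]
opening: 0.186
finger_force: 55.0
```

Call:
step_arm(
  steps=[
    [[0,0,0.2],[0,0,0]],
    [[0,0,0.2],[0,0,0]],
    [[0,0,0],[0,0,0]],
  ],
)

```text
clock: 16.27
tool_pos: [0.5783, 0.3488, 0.007]
eef_rot: [1.0, 0.003, 0.001, 0.0]
contact_force: [-0.4, -1.6, 12.7]
opening: 0.188
finger_force: 55.0
```

Run:
```python
from h import *
st=sensors.get_state();print(st['tool_pos'],st['opening'],st['contact_force'],st['moment'])
```

```text
[0.57834393 0.34883988 0.00698379] 0.18792614102170357 [-0.4309802  -1.56224801 12.7371722 ] [-0.22986119  0.294564    0.00337648]
```

Call:
step_arm(
  steps=[
    [[0,0,-0.3],[0,0,0]],
    [[0,0,0],[0,0,0]],
  ],
)

```text
clock: 16.52
tool_pos: [0.5781, 0.3488, 0.0083]
eef_rot: [1.0, 0.003, 0.0, 0.001]
contact_force: [3.3, 0.1, 2.0]
opening: 0.188
finger_force: 55.0
```

Call:
step_arm(
  steps=[
    [[0,0,0],[0,0,0]],
    [[0,0,0],[0,0,0]],
    [[0,0,0],[0,0,0]],
    [[0,0,0],[0,0,0]],
    [[0,0,-2],[0,0,0]],
    [[0,0,-3],[0,0,0]],
    [[-1,0,-3],[0,0,0]],
    [[-2,0,-2],[0,0,0]],
    [[0,0,0],[0,0,0]],
    [[0,0,0],[0,0,0]],
  ],
  claw=0.0,
)

```text
clock: 17.77
tool_pos: [0.5479, 0.3487, 0.1082]
eef_rot: [1.0, 0.003, 0.0, 0.001]
contact_force: [-0.3, -0.2, -1.1]
opening: 0.501
finger_force: 0.0
```

Run:
```python
from h import *
st=sensors.get_state();print(st['tool_pos'],st['opening'],st['clock'],st['q'])
w=snap('wrist');d=snap('side');np.savez('c.npz',w=w['img'],d=d['img'])
def wpl(u,v,z):
    p,D=wray(w,u,v);return (p+D*(z-p[2])/D[2])[:2]
# blade: white in wrist
g=w['img'].astype(int);m=(g.min(2)>180).astype(np.uint8);m[360:]=0
k,l,S,C=cv2.connectedComponentsWithStats(m)
for i in range(1,k):
    if S[i,4]>400:
        c=np.argwhere(l==i)[:,::-1].astype(np.float32);b=cv2.minAreaRect(c);print(S[i],np.round(cv2.boxPoints(b)).tolist(),[wpl(*q,.006).round(3).tolist() for q in cv2.boxPoints(b)])
# side view blade
g=d['img'].astype(int);m=(g.min(2)>225).astype(np.uint8);k,l,S,C=cv2.connectedComponentsWithStats(m)
for i in range(1,k):
    x,y=C[i]
    if S[i,4]>40 and 200<x<400 and 190<y<250: print('side',S[i],plane(d,*C[i],.006).round(4),plane(d,S[i,0]+S[i,2],y,.004).round(4))
```

```text
[0.54794174 0.34872363 0.10820562] 0.5008011653965044 17.775 [-0.84340892  0.9218402   0.39672069  1.60480668 -0.48645804  0.71539008
 -1.77986463]
[ 61   0  55  18 413] [[60.0, 5.0], [115.0, -2.0], [116.0, 11.0], [61.0, 17.0]] [[0.743, 0.572], [0.734, 0.514], [0.722, 0.511], [0.731, 0.569]]
[ 317   77   30  132 3802] [[317.0, 77.0], [346.0, 77.0], [346.0, 208.0], [317.0, 208.0]] [[0.656, 0.358], [0.656, 0.339], [0.567, 0.338], [0.567, 0.358]]
side [229 181  31  44 262] [0.3843 0.4668 0.006 ] [0.4217 0.4697 0.004 ]
side [203 215  14  13 117] [0.3146 0.389  0.006 ] [0.3302 0.3921 0.004 ]
side [322 224  38   6 219] [0.6147 0.3589 0.006 ] [0.6585 0.3615 0.004 ]
side [201 240  24  15 284] [0.3401 0.2788 0.006 ] [0.3654 0.2816 0.004 ]
```

The chisel lies flat with its edge at x = 0.656 and y = 0.348, yaw about 0, handle towards -x. Next I'll turn the tool half round and go over the handle.

Call:
step_arm(
  steps=[
    [[0,0,-0.5],[0,0,-10]],
    [[0,0,0],[0,0,-10]],
    [[0,0,0],[0,0,-10]],
    [[0,0,0],[0,0,-10]],
    [[0,0,0],[0,0,-10]],
    [[0,0,0],[0,0,-10]],
    [[0,0,0],[0,0,-10]],
    [[0,0,0],[0,0,-10]],
    [[0,0,0],[0,0,-10]],
    [[0,0,0],[0,0,-10]],
    [[0,0,0],[0,0,-10]],
    [[0,0,0],[0,0,-10]],
  ],
)

```text
clock: 19.38
tool_pos: [0.5479, 0.3479, 0.1119]
eef_rot: [0.495, 0.869, -0.002, 0.0]
contact_force: [0.9, -0.3, -0.0]
opening: 0.497
finger_force: 0.0
```

Call:
step_arm(
  steps=[
    [[0,0,0],[0,0,-10]],
    [[0,0,0],[0,0,-10]],
    [[0,0,0],[0,0,-10]],
    [[0,0,0],[0,0,-10]],
    [[0,0,0],[0,0,-10]],
    [[0,0,0],[0,0,-10]],
    [[2.8,0,0],[0,0,0]],
    [[2.8,0,0],[0,0,0]],
    [[2.7,0,0],[0,0,0]],
    [[0,0,0],[0,0,0]],
    [[0,0,0],[0,0,0]],
  ],
)

```text
clock: 20.75
tool_pos: [0.4661, 0.3478, 0.1127]
eef_rot: [-0.002, 1.0, -0.001, 0.0]
contact_force: [-0.1, -0.6, -0.2]
opening: 0.5
finger_force: 0.0
```

```bash
cat >> h.py <<'E'
def wpl(w,u,v,z):
    p,D=wray(w,u,v);return (p+D*(z-p[2])/D[2])[:2]
E
python3 - <<'E'
from h import *
w=snap('wrist');cv2.imwrite('pics/w5.png',w['img'][:,:,::-1])
hsv=cv2.cvtColor(w['img'],cv2.COLOR_RGB2HSV)
plan([.465,.3485,.08],down(180),N=3)
d=snap('side')
# wrist: column range of handle: print rgb along rows
p=[]
for v in (60,100,140,180,220):
    print(v,[w['img'][v,u].tolist() for u in range(270,390,8)])
E
```

```text
N 3 turn [-0.1  0.   0.2] d [-0.0013  0.0007 -0.0327] q [-0.48  0.83 -0.42  1.79  0.54  0.63  0.36] t 20.8
[[0.0, 0.0, 1.1], [-0.0, 0.0, 0.1]],[[0.0, 0.0, 1.1], [-0.0, 0.0, 0.1]],[[0.0, 0.0, 1.1], [-0.0, 0.0, 0.1]],
60 [[169, 151, 131], [174, 155, 136], [170, 152, 132], [169, 150, 129], [172, 151, 128], [183, 161, 139], [188, 169, 146], [191, 172, 151], [193, 174, 154], [196, 176, 153], [195, 173, 151], [202, 184, 163], [210, 193, 173], [206, 189, 170], [204, 187, 167]]
100 [[199, 180, 161], [195, 176, 155], [190, 169, 148], [193, 174, 150], [189, 170, 149], [192, 170, 148], [194, 173, 152], [195, 176, 155], [197, 178, 155], [198, 178, 155], [198, 179, 157], [197, 175, 154], [192, 172, 150], [193, 174, 153], [197, 176, 155]]
140 [[130, 114, 101], [128, 114, 100], [130, 116, 104], [129, 116, 100], [124, 111, 100], [127, 114, 100], [128, 115, 101], [133, 119, 105], [124, 109, 96], [118, 104, 94], [121, 106, 92], [199, 180, 160], [204, 184, 162], [204, 183, 160], [205, 185, 165]]
180 [[130, 107, 86], [121, 100, 76], [130, 107, 85], [129, 106, 84], [124, 100, 79], [132, 112, 88], [158, 134, 101], [164, 140, 104], [158, 135, 103], [141, 124, 101], [126, 104, 83], [133, 111, 89], [132, 110, 89], [130, 111, 91], [131, 111, 91]]
220 [[132, 112, 89], [131, 110, 87], [128, 105, 82], [128, 103, 83], [130, 108, 85], [136, 113, 86], [160, 132, 91], [160, 137, 106], [160, 136, 105], [141, 117, 85], [129, 109, 88], [125, 104, 84], [124, 103, 82], [124, 103, 82], [123, 104, 85]]
```

Call:
step_arm(
  steps=[
    [[0,0,2.5],[0,0,0]],
    [[0,0,2.5],[0,0,0]],
    [[0,0,2],[0,0,0]],
    [[0,0,1.5],[0,0,0]],
    [[0,0,0.8],[0,0,0]],
    [[0,0,0.5],[0,0,0]],
    [[0,0,0],[0,0,0]],
  ],
)

```text
clock: 21.72
tool_pos: [0.4645, 0.3481, 0.0151]
eef_rot: [-0.003, 1.0, -0.001, -0.0]
contact_force: [0.5, -0.5, -0.6]
opening: 0.498
finger_force: 0.0
```

Call:
step_arm(
  steps=[
    [[0,0,0],[0,0,0]],
    [[0,0,0],[0,0,0]],
    [[0,0,0],[0,0,0]],
    [[0,0,0],[0,0,0]],
  ],
  claw=-1,
  grip_force=45,
)

```text
clock: 22.22
tool_pos: [0.4646, 0.3475, 0.0155]
eef_rot: [-0.003, 1.0, -0.001, -0.0]
contact_force: [-0.5, -2.3, 7.0]
opening: 0.281
finger_force: 44.8
```

The handle is gripped (opening consistent with 28 mm). I'll lift and plan the carry to the rack.

Call:
step_arm(
  steps=[
    [[0,0,-0.5],[0,0,0]],
    [[0,0,-1.5],[0,0,0]],
    [[0,0,-3],[0,0,0]],
    [[0,0,-4],[0,0,0]],
    [[0,0,-4],[0,0,0]],
    [[0,0,-4],[0,0,0]],
    [[0,0,-4],[0,0,0]],
    [[0,0,-3],[0,0,0]],
    [[0,0,0],[0,0,0]],
    [[0,0,0],[0,0,0]],
  ],
)

```text
clock: 23.48
tool_pos: [0.4639, 0.3477, 0.2542]
eef_rot: [-0.003, 1.0, -0.002, -0.001]
contact_force: [-0.2, -0.1, -2.8]
opening: 0.282
finger_force: 44.2
```

Run:
```python
from h import *
st=sensors.get_state();print(st['tool_pos'],st['opening'],st['contact_force'],st['moment'])
plan(pk(395,0,28),RG,N=18)
```

```text
[0.46393524 0.34770968 0.25421621] 0.2824139861418798 [-0.20311872 -0.06989679 -2.82288481] [ 0.08426436 -0.08605437  0.00868528]
N 18 turn [-34.9  22.6 110. ] d [ 0.2002 -0.1864  0.0233] q [-0.41  0.65 -0.54  1.67  0.4   0.93  0.48] t 23.48
[[-1.1, -1.0, -0.1], [-1.9, 1.3, 6.1]],[[-1.2, -0.9, -0.2], [-1.9, 1.3, 6.1]],[[-1.3, -0.8, -0.2], [-1.9, 1.3, 6.1]],[[-1.4, -0.6, -0.3], [-1.9, 1.3, 6.1]],[[-1.4, -0.5, -0.3], [-1.9, 1.3, 6.1]],[[-1.4, -0.3, -0.4], [-1.9, 1.3, 6.1]],[[-1.5, -0.1, -0.4], [-1.9, 1.3, 6.1]],[[-1.5, 0.0, -0.5], [-1.9, 1.3, 6.1]],[[-1.4, 0.2, -0.5], [-1.9, 1.3, 6.1]],[[-1.4, 0.4, -0.5], [-1.9, 1.3, 6.1]],[[-1.3, 0.5, -0.5], [-1.9, 1.3, 6.1]],[[-1.2, 0.7, -0.5], [-1.9, 1.3, 6.1]],[[-1.2, 0.8, -0.5], [-1.9, 1.3, 6.1]],[[-1.0, 1.0, -0.5], [-1.9, 1.3, 6.1]],[[-0.9, 1.1, -0.5], [-1.9, 1.3, 6.1]],[[-0.8, 1.2, -0.5], [-1.9, 1.3, 6.1]],[[-0.6, 1.3, -0.5], [-1.9, 1.3, 6.1]],[[-0.5, 1.4, -0.4], [-1.9, 1.3, 6.1]],
```

Call:
step_arm(
  steps=[
    [[-1.1,-1.0,-0.1],[-1.9,1.3,6.1]],
    [[-1.2,-0.9,-0.2],[-1.9,1.3,6.1]],
    [[-1.3,-0.8,-0.2],[-1.9,1.3,6.1]],
    [[-1.4,-0.6,-0.3],[-1.9,1.3,6.1]],
    [[-1.4,-0.5,-0.3],[-1.9,1.3,6.1]],
    [[-1.4,-0.3,-0.4],[-1.9,1.3,6.1]],
    [[-1.5,-0.1,-0.4],[-1.9,1.3,6.1]],
    [[-1.5,0,-0.5],[-1.9,1.3,6.1]],
    [[-1.4,0.2,-0.5],[-1.9,1.3,6.1]],
    [[-1.4,0.4,-0.5],[-1.9,1.3,6.1]],
    [[-1.3,0.5,-0.5],[-1.9,1.3,6.1]],
    [[-1.2,0.7,-0.5],[-1.9,1.3,6.1]],
  ],
)

```text
clock: 24.98
tool_pos: [0.5972, 0.2239, 0.2667]
eef_rot: [0.59, 0.777, 0.181, -0.127]
contact_force: [-0.6, 1.1, -2.0]
opening: 0.285
finger_force: 44.2
```

Call:
step_arm(
  steps=[
    [[-1.2,0.8,-0.5],[-1.9,1.3,6.1]],
    [[-1.0,1.0,-0.5],[-1.9,1.3,6.1]],
    [[-0.9,1.1,-0.5],[-1.9,1.3,6.1]],
    [[-0.8,1.2,-0.5],[-1.9,1.3,6.1]],
    [[-0.6,1.3,-0.5],[-1.9,1.3,6.1]],
    [[-0.5,1.4,-0.4],[-1.9,1.3,6.1]],
    [[0,0,0],[0,0,0]],
    [[0,0,0],[0,0,0]],
    [[0,0,0],[0,0,0]],
  ],
)

```text
clock: 26.1
tool_pos: [0.6646, 0.165, 0.2754]
eef_rot: [0.797, 0.523, 0.247, -0.171]
contact_force: [0.3, -0.2, -1.9]
opening: 0.283
finger_force: 44.3
```

```bash
cat >> h.py <<'E'
def pose():
    st=sensors.get_state();p=np.array(st['tool_pos'])-O;F=np.array(st['contact_force'])
    print('pk',[round(1000*float(p@v),1) for v in(a,yp,n)],'F',[round(float(F@v),1) for v in(a,yp,n)],'M',np.round(st['moment'],2),'open',round(st['opening'],3),'t',st['clock'])
E
python3 - <<'E'
from h import *
pose();plan(pk(395,0,28),RG,N=2)
d=snap('side','i_side.png')
g=d['img'].astype(int)
# white blade / steel in region near mouth
e=pk(395-191,0,28-15.5+3+3);print('edge exp px',proj(d,e),'mouth',proj(d,pk(174,28,0)),proj(d,pk(174,-28,0)))
m=(g.min(2)>200).astype(np.uint8);k,l,S,C=cv2.connectedComponentsWithStats(m)
for i in range(1,k):
    if S[i,4]>20 and 270<C[i][0]<420 and 170<C[i][1]<330: print(S[i],C[i].round(1))
E
```

```text
pk [396.6, 1.0, 24.3] F [-1.1, -0.4, -1.5] M [-0.7   0.19  0.03] open 0.283 t 26.1
N 2 turn [-1.   0.   0.1] d [-0.0005 -0.0036  0.0021] q [ 0.2   0.7  -0.46  1.68 -0.47  0.55 -0.16] t 26.1
[[-0.1, 0.0, -0.2], [-0.5, 0.0, 0.0]],[[-0.1, 0.0, -0.2], [-0.5, 0.0, 0.0]],
edge exp px (np.float64(334.94885276074797), np.float64(251.70173490046523)) mouth (np.float64(316.48348222286364), np.float64(268.369968596935)) (np.float64(347.23795676961316), np.float64(276.0773100649371))
[371 168   5  13  55] [373.2 174.3]
[371 193   6   9  42] [373.7 196.5]
```

Run:
```python
from h import *
i=cv2.imread('pics/i_side.png').astype(int);l=cv2.imread('pics/l_side.png').astype(int)
for v in range(226,272,4):
    print(v,' '.join('%3d/%3d'%(i[v,u].mean(),i[v,u,2]-i[v,u,0]) for u in range(322,364,3)))
```

```text
226 134/ 71 154/ 82 140/ 75 154/ 79 185/ 84 187/ 76 180/ 10 179/ 11 180/  9 139/ 28 187/ 86 181/ 81 189/ 83 192/ 88
230 121/ 60 143/ 77 139/ 76 171/ 93 187/ 82 180/ 15 178/ 11 177/ 11 189/ 11 192/ 85 190/ 91 176/ 93 186/ 92 186/ 92
234 117/ 61 141/ 78 152/ 83 171/ 93 172/ 82 177/ 11 176/ 12 183/ 10 137/ 20 194/ 89 191/ 91 174/ 95 185/ 92 183/ 92
238 163/ 87 158/ 86 162/ 84 172/ 87 179/ 16 181/ 10 179/ 10 189/ 10 187/ 84 190/ 87 194/ 88 170/ 97 181/ 96 183/ 95
242 166/ 84 163/ 90 178/ 92 187/ 86 180/ 10 178/ 11 182/ 10 132/ 22 189/ 90 188/ 93 189/ 92 179/ 93 187/ 91 190/ 94
246 166/ 88 172/ 94 185/ 86 181/ 17 179/  9 178/ 11 180/  9 178/ 91 187/ 92 183/ 96 190/ 95 180/ 93 184/ 96 192/ 95
250 173/ 93 172/ 94 199/ 83 159/ 46 157/ 13 178/ 11 138/ 15 190/ 89 192/ 86 186/ 92 192/ 91 180/ 91 172/ 97 197/ 89
254 173/ 93 168/ 97 200/ 84 188/ 93 190/ 89 194/ 89 187/ 90 199/ 88 193/ 86 194/ 86 188/ 90 179/ 94 176/ 95 194/ 90
258 174/ 93 178/ 90 195/ 86 191/ 87 187/ 88 193/ 77 186/ 96 195/ 90 185/ 91 187/ 93 184/ 91 179/ 95 181/ 91 191/ 91
262 182/ 90 180/ 90 193/ 84 186/ 84 190/ 88 198/ 89 185/ 95 189/ 94 191/ 89 191/ 87 181/ 91 171/ 96 191/ 82 192/ 79
266 185/ 92 177/ 87 188/ 82 187/ 83 188/ 88 200/ 82 191/ 91 197/ 87 193/ 83 197/ 83 185/ 85 188/ 84 196/ 78 181/ 78
270 178/ 92 179/ 91 184/ 86 184/ 80 185/ 80 196/ 87 194/ 90 194/ 87 191/ 85 200/ 84 176/ 83 186/ 86 161/ 71 109/ 50
```

Run:
```python
from h import *
d=snap('side')
for x,z in((204,15),(225,17),(260,20),(174,0),(140,48)): print(x,np.round(proj(d,pk(x,0,z)),1))
```

```text
204 [335.5 252.5]
225 [339.3 240.8]
260 [345.6 221.5]
174 [331.7 272.2]
140 [317.3 280.7]
```

Call:
step_arm(
  steps=[
    [[-0.5,0,-0.3],[-0.5,0,0]],
    [[-1,0,0],[-0.5,0,0]],
    [[-1.2,0,0],[0,0,0]],
    [[-1.2,0,0],[0,0,0]],
    [[-1.2,0,0],[0,0,0]],
    [[-1.2,0,0],[0,0,0]],
    [[-1,0,0],[0,0,0]],
    [[0,0,0],[0,0,0]],
  ],
)

```text
clock: 27.2
tool_pos: [0.6401, 0.1065, 0.2355]
eef_rot: [0.8, 0.52, 0.252, -0.164]
contact_force: [-0.2, 0.5, -0.4]
opening: 0.281
finger_force: 44.3
```

Run:
```python
from h import *
pose();plan(pk(322,0,27),RG,N=1)
s=snap('side','j_side.png')
i=s['img'].astype(int)
sat=(i[:,:,0]-i[:,:,2]<35)
for v in range(222,296,5):
    w=np.where(sat[v,300:370])[0]+300;print(v,w.min() if len(w) else None,w.max() if len(w) else None,len(w))
```

```text
pk [321.8, -0.2, 27.9] F [0.0, 0.4, -0.5] M [-0.71  0.22 -0.04] open 0.281 t 27.2
N 1 turn [ 0.1  0.  -0.1] d [ 0.0001  0.0007 -0.0007] q [ 0.34  0.74 -0.52  1.79 -0.48  0.45 -0.03] t 27.2
[[0.0, -0.0, 0.1], [0.1, 0.0, -0.1]],
222 342 347 6
227 340 345 6
232 338 343 6
237 334 343 10
242 332 342 11
247 330 340 11
252 328 339 12
257 326 337 12
262 324 335 12
267 323 333 11
272 321 331 11
277 319 330 12
282 321 328 8
287 None None 0
292 None None 0
```

Call:
step_arm(
  steps=[
    [[-1,0,0],[0,0,0]],
    [[-1.2,0,0.1],[0,0,0]],
    [[-1.2,0,0.1],[0,0,0]],
    [[-1.2,0,0.1],[0,0,0]],
    [[-1.2,0,0.1],[0,0,0]],
    [[-1.2,0,0.1],[0,0,0]],
    [[-1,0,0],[0,0,0]],
    [[-0.5,0,0],[0,0,0]],
    [[0,0,0],[0,0,0]],
  ],
)

```text
clock: 28.38
tool_pos: [0.6134, 0.0463, 0.1833]
eef_rot: [0.799, 0.52, 0.252, -0.164]
contact_force: [-0.3, -0.1, -1.3]
opening: 0.287
finger_force: 44.3
```

```bash
python3 -c "
from h import *
pose()"
```

```text
pk [237.9, -0.0, 22.9] F [-0.9, 0.2, -1.0] M [-0.71  0.24 -0.04] open 0.287 t 28.375
```

Call:
step_arm(
  steps=[
    [[-0.8,0,0.1],[0,0,0]],
    [[-0.8,0,0.1],[0,0,0]],
    [[-0.8,0,0],[0,0,0]],
    [[-0.6,0,0],[0,0,0]],
    [[-0.5,0,0],[0,0,0]],
    [[0,0,0],[0,0,0]],
  ],
)

```text
clock: 29.12
tool_pos: [0.6021, 0.0209, 0.1614]
eef_rot: [0.799, 0.52, 0.252, -0.164]
contact_force: [-0.4, 0.0, -2.1]
opening: 0.283
finger_force: 44.3
```

```bash
python3 -c "
from h import *
pose()"
```

```text
pk [202.7, 0.0, 20.9] F [-1.3, 0.3, -1.6] M [-0.68  0.24 -0.02] open 0.283 t 29.125
```

Call:
step_arm(
  steps=[
    [[-0.4,0,0.1],[0,0,0]],
    [[-0.3,0,0],[0,0,0]],
    [[-0.2,0,0],[0,0,0]],
    [[0,0,0],[0,0,0]],
  ],
)

```text
clock: 29.62
tool_pos: [0.5995, 0.015, 0.1556]
eef_rot: [0.799, 0.52, 0.252, -0.164]
contact_force: [-0.6, -1.0, -1.6]
opening: 0.284
finger_force: 44.3
```

Call:
step_arm(
  steps=[
    [[-0.2,0,0],[0,0,0]],
    [[0,0,0],[0,0,0]],
  ],
)

```text
clock: 29.88
tool_pos: [0.5988, 0.0135, 0.1544]
eef_rot: [0.799, 0.52, 0.252, -0.164]
contact_force: [0.2, 0.2, -1.1]
opening: 0.282
finger_force: 44.3
```

```bash
python3 -c "
from h import *
pose()"
```

```text
pk [192.0, 0.1, 19.9] F [-0.5, -0.1, -1.1] M [-0.7   0.27 -0.01] open 0.282 t 29.875
```

Call:
step_arm(
  steps=[
    [[-0.2,0,0],[0,0,0]],
    [[0,0,0],[0,0,0]],
  ],
)

```text
clock: 30.12
tool_pos: [0.5981, 0.012, 0.1532]
eef_rot: [0.799, 0.52, 0.252, -0.164]
contact_force: [0.3, 0.2, -1.9]
opening: 0.285
finger_force: 44.3
```

Call:
step_arm(
  steps=[
    [[-0.2,0,0],[0,0,0]],
    [[0,0,0],[0,0,0]],
  ],
)

```text
clock: 30.38
tool_pos: [0.598, 0.0118, 0.153]
eef_rot: [0.799, 0.521, 0.253, -0.164]
contact_force: [1.6, 3.6, 0.8]
opening: 0.284
finger_force: 44.2
```

```bash
python3 -c "
from h import *
pose()"
```

```text
pk [189.6, 0.1, 19.8] F [3.7, 0.0, -1.6] M [ 0.1  -0.1   0.01] open 0.284 t 30.375
```

Contact at pocket x = 189.7, where the stop was predicted. I'll push gently, lower onto the floor and check.

Call:
step_arm(
  steps=[
    [[-0.1,0,0.1],[0,0,0]],
    [[0,0,0],[0,0,0]],
    [[0,0,0.1],[0,0,0]],
    [[0,0,0],[0,0,0]],
  ],
)

```text
clock: 30.88
tool_pos: [0.5984, 0.013, 0.1512]
eef_rot: [0.798, 0.521, 0.253, -0.164]
contact_force: [2.7, 4.9, 3.2]
opening: 0.281
finger_force: 44.2
```

```bash
python3 -c "
from h import *
pose()"
```

```text
pk [189.6, 0.2, 17.6] F [6.4, -0.5, -0.5] M [ 0.61 -0.34 -0.03] open 0.281 t 30.875
```

Call:
step_arm(
  steps=[
    [[0,0,0.1],[0,0,0]],
    [[0,0,0.1],[0,0,0]],
    [[0,0,0],[0,0,0]],
  ],
)

```text
clock: 31.25
tool_pos: [0.5989, 0.0139, 0.1497]
eef_rot: [0.798, 0.521, 0.254, -0.164]
contact_force: [2.9, 6.8, 4.9]
opening: 0.282
finger_force: 44.3
```

```bash
python3 -c "
from h import *
pose()"
```

```text
pk [189.7, 0.1, 15.8] F [8.9, 0.1, -0.2] M [ 0.89 -0.38 -0.02] open 0.282 t 31.25
```

Call:
step_arm(
  steps=[
    [[0,0,0.1],[0,0,0]],
    [[0,0,0.1],[0,0,0]],
    [[0,0,0],[0,0,0]],
  ],
)

```text
clock: 31.62
tool_pos: [0.5991, 0.0141, 0.1494]
eef_rot: [0.798, 0.521, 0.254, -0.164]
contact_force: [-4.3, -1.1, 16.0]
opening: 0.284
finger_force: 45.5
```

```bash
python3 -c "
from h import *
pose()"
```

```text
pk [189.7, 0.1, 15.4] F [7.0, 3.5, 14.7] M [1.22 0.04 0.32] open 0.284 t 31.625
```

Floor contact at n of about 15.6, with the edge pressed on the stop at about 7 N. I'll ease off and release.

Call:
step_arm(
  steps=[
    [[0,0,-0.2],[0,0,0]],
    [[0,0,0],[0,0,0]],
  ],
)

```text
clock: 31.88
tool_pos: [0.5989, 0.0138, 0.1499]
eef_rot: [0.798, 0.521, 0.254, -0.164]
contact_force: [3.1, 6.0, 3.3]
opening: 0.279
finger_force: 44.3
```

Call:
step_arm(
  steps=[
    [[0,0,0],[0,0,0]],
    [[0,0,0],[0,0,0]],
    [[0,0,0],[0,0,0]],
    [[0,0,0],[0,0,0]],
    [[0,0,-1],[0,0,0]],
    [[0,0,-2],[0,0,0]],
    [[0,0,-3],[0,0,0]],
    [[0,0,-3],[0,0,0]],
    [[0,0,-3],[0,0,0]],
    [[0,0,0],[0,0,0]],
  ],
  claw=0.0,
)

```text
clock: 33.12
tool_pos: [0.5709, -0.0529, 0.2483]
eef_rot: [0.8, 0.52, 0.253, -0.161]
contact_force: [-0.3, 0.3, 0.1]
opening: 0.499
finger_force: 0.0
```

Run:
```python
from h import *
pose()
w=snap('wrist','e_w.png');cv2.imwrite
# handle end along pocket axis: sample column profile in wrist along pocket y=0 plane n=17
def wproj(P):
    c=Rm(w['rotation']).T@(P-np.array(w['position']));t=np.arctan2(np.hypot(c[0],c[1]),c[2]);k=w['fx']*t/np.hypot(c[0],c[1]);return int(round(w['cx']+k*c[0])),int(round(w['cy']+k*c[1]))
for x in range(170,262,6):
    print(x,end=' ')
    for y in (-22,-16,-12,-6,0,6,12,16,22):
        u,v=wproj(pk(x,y,17));print(w['img'][v,u].tolist() if 0<=v<480 else None,end='')
    print()
```

```text
pk [186.9, -1.2, 138.1] F [0.1, 0.4, -0.0] M [-0.47  0.15 -0.01] open 0.499 t 33.125
170 [201, 175, 140][197, 171, 138][219, 193, 157][182, 157, 120][206, 177, 132][205, 181, 148][172, 147, 112][208, 181, 146][218, 191, 156]
176 [205, 178, 143][200, 174, 141][223, 197, 161][177, 155, 122][198, 173, 133][199, 174, 138][167, 140, 99][210, 183, 147][217, 190, 155]
182 [172, 152, 132][177, 155, 131][177, 153, 130][184, 157, 119][203, 175, 132][201, 175, 137][170, 148, 116][173, 151, 130][176, 153, 130]
188 [163, 142, 121][181, 159, 137][174, 152, 130][182, 156, 118][199, 174, 139][203, 174, 135][175, 152, 121][171, 149, 127][174, 153, 135]
194 [140, 124, 110][167, 148, 129][168, 147, 128][182, 156, 119][202, 179, 142][202, 179, 147][176, 153, 120][178, 154, 131][174, 153, 133]
200 [133, 119, 107][135, 123, 111][168, 147, 131][184, 159, 121][200, 172, 130][202, 177, 139][175, 157, 130][179, 156, 134][171, 149, 129]
206 [141, 125, 112][134, 122, 112][158, 140, 124][185, 160, 123][202, 173, 128][202, 178, 144][173, 146, 107][170, 146, 124][177, 155, 133]
212 [134, 118, 103][151, 136, 121][1
[... 513 characters left out ...]
, 141]
236 [159, 141, 122][161, 142, 123][145, 127, 108][161, 139, 115][163, 140, 111][169, 146, 118][185, 162, 137][180, 154, 128][180, 156, 130]
242 [174, 152, 130][164, 143, 125][174, 157, 137][169, 148, 126][60, 47, 41][46, 32, 20][170, 150, 128][176, 154, 131][168, 142, 116]
248 [179, 157, 133][170, 148, 127][169, 149, 128][182, 158, 135][181, 157, 133][169, 147, 124][173, 152, 132][169, 151, 130][188, 166, 142]
254 [166, 144, 124][178, 155, 131][172, 148, 122][173, 150, 129][186, 164, 137][170, 145, 121][169, 147, 125][178, 158, 135][170, 149, 126]
260 [167, 145, 118][182, 159, 135][181, 160, 138][178, 153, 130][186, 161, 136][177, 151, 125][184, 162, 139][171, 152, 132][180, 157, 135]
```

The wrist pixels put the handle end at pocket x of about 234, the centre line offset about 3 mm sideways, and only the handle out. Before, with the handle end at the stop, the edge read 235–236 on the same scale, so the edge is now home. The gripper is clear.

```bash
python3 -c "
from plant import finish_job
print(finish_job())"
```

```text
the job is handed in; nothing more can be done
None
```

The job is handed in at about 33 s. The chisel was drawn out, laid flat and released, then picked up by its handle and slid blade first to contact with the stop (about 7 N), with only the handle sticking out. The arm's path stayed clear of the tape measure, wooden block and black tape, though I took no final picture of them.

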